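Lid the storage containers

ROBOT

A 7-joint arm with a two-finger parallel gripper is mounted at the origin on a cart in front of the work surface, level with it; the furniture and walls round the work are solid. World frame = base frame: x ahead of the robot, y to its left, z up, the work surface at z = 0. Lengths are in m, angles in rad, forces in N, time in s.
With the tool pointing down it reaches from about 0.35 to 0.9 m from the base axis. Payload 19.9 kg.
Tool frame: the origin (TCP) lies between the finger pads; the fingertips stand 19 mm ahead of it and the grasp point (between the pads) is the TCP; z points along the fingers, y is the direction in which the jaws open and shut (so a half turn about z gives the same grasp; the last joint's range is limited). The gripper opens to 94 mm and grips with 3 to 60 N. Pads are 16 mm wide; open, the fingers measure 119 mm over their backs; the gripper's body (75 mm by 177 mm) begins 78 mm behind the grasp point.
Start: joints at [1.085, 0.417, -0.01, 1.614, 0.005, 1.111, -0.053], TCP at [0.268, -0.564, 0.224] pointing down, gripper open.
Joint ranges: [-2.81, 2.81], [-0.39, 2.02], [-1.27, 1.25], [0.06, 2.57], [-1.19, 4.33], [0.19, 2], [-2.82, 2.82]. Speed limits (rad/s): [1.89, 1.89, 2.39, 2.39, 3.01, 3.01, 3.01].

INTERFACE

Orientations are given as a 3x3 rotation matrix whose columns are the frame's x, y, z axes.
In Python, from rig import robot gives the robot as it stands. Calls block until the motion is done:
- robot.move_ptp(position, orientation): joint-space move of the TCP to a pose.
- robot.move_linear(position, velocity=0.15, frame=None, threshold=None): straight line of the TCP; frame=None keeps the orientation; velocity is the mean speed in m/s. With threshold (N) it stops when the force on the tool has changed by that much, and returns True; else False.
- robot.goto_joints(angles): joint-space move.
- robot.gripper_to(opening): finger opening in m; the grip force is fixed at half the most; returns when the fingers have stopped.
- robot.pause(seconds).
- robot.ik(position, orientation): joint angles nearest the present ones, or None.
- robot.get_state(): the state.
- robot.grab_frame(name): name is "side" or "top"; returns the picture (400x640x3 uint8, red, green, blue); there is no depth.
- robot.camera_info(name): a dict with "fx", "fy", "cx", "cy" (pixels), "dist" ([k1, k2, p1, p2, k3] as OpenCV has them; the pictures are not rectified), "rvec" (rotation vector, rad) and "tvec" (3), from world to camera coordinates, as OpenCV has them. Camera axes: x right, y down, z forward; pixel columns grow to the right and rows downward; lengths in m; the calibration is good to about 2 mm. A picture is of the moment at which its call begins. camera_info takes no time and is no camera call.
A pose or a line that the arm cannot do raises robot.PlanningError and nothing moves.
- robot.sign_off(): hands the job in, once; it reports no verdict.
The state is a dict: "time": time; "qpos": joint angles; "joint_vel": joint speeds; "effort": joint torques, N m; "ee_pos": TCP position; "tool_rot": TCP orientation; "force": force on the tool from outside, world axes, zero at the start; "moment": the same for the moment, N m; "opening": finger opening in m.
Only numpy, scipy, OpenCV 4.12 (cv2) and the standard library are available. Lean on these libraries where they do the work, as an engineer would, in place of code of your own. Each camera call takes 0.05 s, during which the arm holds its last target. There are 200 camera calls.

TASK

Close the four open white containers: put on each the wooden lid of its own shape and size, so that it lies flat on the rim with its plug inside the mouth. Set each lid down, do not drop it, and leave all four containers standing upright on the worktop, closed.

Things in the scene. Friction and masses are not known exactly. Their poses are not given: they have to be found in the camera images.
- large_round_container: white open stoneware container, the larger round one; 45 mm high, walls 4 mm, floor 5 mm thick, 0.7 kg, loose on the worktop; 86 mm outside, round mouth of 78 mm. Origin: centre of the underside; z up. Yaw is of no account. (Keep the wrist clear of the wall cabinet behind: front at x = 0.61, knobs out to x = 0.57, from z = 0.42 up.)
- large_round_lid: pale wooden lid, right way up, the larger round one. From below: plug 8 mm high, round, 64 mm (7 mm play all round in its mouth), flange 10 mm thick, round, 94 mm, centred grip bar 44 long, 18 wide, 34 mm high. 0.08-0.17 kg. Origin: centre of plug's underside; z up; x along the bar. Seated: origin 37 mm above the container's. Start yaw within 0.3 of zero; fits at any yaw.
- small_round_container: white open stoneware container, the smaller round one; 45 mm high, walls 4 mm, floor 5 mm thick, 0.7 kg, loose on the worktop; 58 mm outside, round mouth of 50 mm. Origin: centre of the underside; z up. Yaw is of no account. (Keep the wrist clear of the wall cabinet behind: front at x = 0.61, knobs out to x = 0.57, from z = 0.42 up.)
- small_round_lid: pale wooden lid, right way up, the smaller round one. From below: plug 8 mm high, round, 36 mm (7 mm play all round in its mouth), flange 10 mm thick, round, 66 mm, centred grip bar 44 long, 18 wide, 34 mm high. 0.08-0.17 kg. Origin: centre of plug's underside; z up; x along the bar. Seated: origin 37 mm above the container's. Start yaw within 0.3 of zero; fits at any yaw.
- square_container: white open stoneware container, the square one; 45 mm high, walls 4 mm, floor 5 mm thick, 0.7 kg, loose on the worktop; 76 x 76 mm outside, square mouth of 68 x 68 mm. Origin: centre of the underside; z up. x and y run along its sides; yaw within 0.3 of zero. (Keep the wrist clear of the wall cabinet behind: front at x = 0.61, knobs out to x = 0.57, from z = 0.42 up.)
- square_lid: pale wooden lid, right way up, the square one. From below: plug 8 mm high, 54 x 54 mm (7 mm play all round in its mouth), flange 10 mm thick, 84 x 84 mm, centred grip bar 44 long, 18 wide, 34 mm high. 0.08-0.17 kg. Origin: centre of plug's underside; z up; x along the bar. Seated: origin 37 mm above the container's. x, y along its sides; start yaw within 0.3 of zero; fits sides parallel, in any of four turns.
- oblong_container: white open stoneware container, the oblong one; 45 mm high, walls 4 mm, floor 5 mm thick, 0.7 kg, loose on the worktop; 58 mm (x) by 104 mm (y) outside, mouth of 50 by 96 mm. Origin: centre of the underside; z up. y runs along its long side; yaw within 0.3 of zero. (Keep the wrist clear of the wall cabinet behind: front at x = 0.61, knobs out to x = 0.57, from z = 0.42 up.)
- oblong_lid: pale wooden lid, right way up, the oblong one. From below: plug 8 mm high, 36 mm (x) by 82 mm (y) (7 mm play all round in its mouth), flange 10 mm thick, 66 mm (x) by 112 mm (y), centred grip bar 44 long, 18 wide, 34 mm high. 0.08-0.17 kg. Origin: centre of plug's underside; z up; x along the bar. Seated: origin 37 mm above the container's. Bar along the short side; start yaw within 0.3 of zero; fits long side along long side, either way round.
Mind the look-alikes: they are no part of the job. Leave any purple or red look-alike of the small_round_lid alone.

How it is judged:
By the outcome, as a careful person would: the job done as asked, in the order asked, and still so for the second after the job is handed in, with the robot touching nothing.
It also fails if it takes over 115 s, if anything falls off the work surface, if the arm or the gripper's body presses on something with over 40 N, if the wrist force passes 120 N, or if a joint passes its speed limit or range.

## Working session

There is one attempt and no reset: what is moved stays moved. The work goes in short steps, each a Python script; the robot and the scene stay as the last script left them, time stands still between calls to the robot, and variables do not carry over. Pictures are saved under pics/ and viewed, about 12 in all and at most 16, crops included, and the job is handed in when it is done.

```bash
ls; mkdir -p pics
python3 - <<'E'
from rig import robot
import cv2
for n in("top","side"):
    f=robot.grab_frame(n); cv2.imwrite(f"pics/{n}0.png",f[:,:,::-1]); print(n,robot.camera_info(n))
s=robot.get_state();print(s["time"],s["ee_pos"],s["tool_rot"])
E
```

```text
pics
top {'fx': 389.2754693975749, 'fy': 389.2754693975749, 'cx': 315.5534967603633, 'cy': 195.04370036544108, 'dist': array([-0.01547231,  0.        ,  0.        ,  0.        ,  0.        ]), 'rvec': array([ 2.19061583, -2.17175106,  0.07432618]), 'tvec': array([0.06169169, 0.42534075, 1.19800449])}
side {'fx': 438.55465563967334, 'fy': 438.55465563967334, 'cx': 316.75450800603465, 'cy': 200.87826106625073, 'dist': array([-0.11348751,  0.        ,  0.        ,  0.        ,  0.        ]), 'rvec': array([ 0.06581045,  2.59777001, -1.74406027]), 'tvec': array([0.41512872, 0.02051153, 1.53355731])}
0.1 [ 0.26822451 -0.56417923  0.22391043] [[ 9.03121319e-01  4.29385206e-01 -4.77599203e-04]
 [ 4.29385470e-01 -9.03120852e-01  9.19453422e-04]
 [-3.65301025e-05 -1.03545215e-03 -9.99999463e-01]]
```

View pics/top0.png

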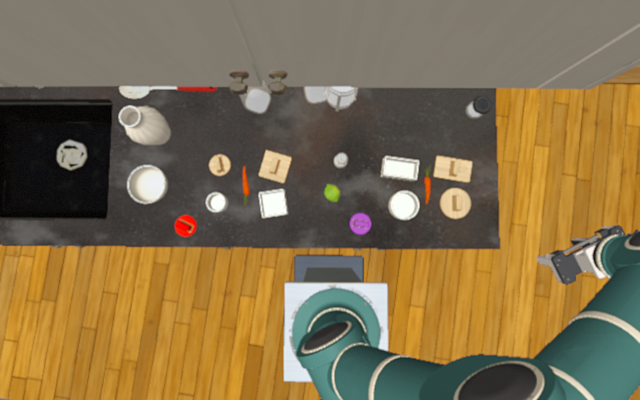

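View pics/side0.png

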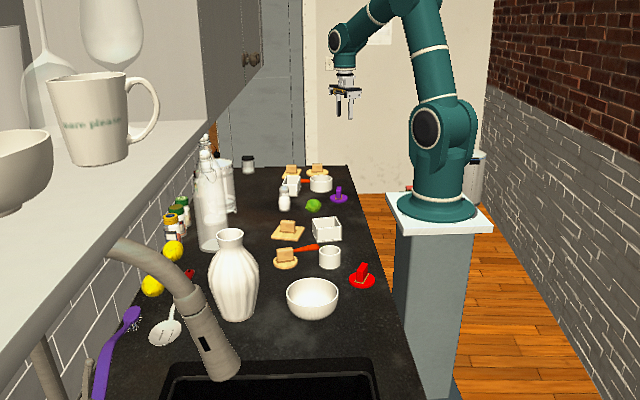

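The candidates in the top view are listed below.
- **Lids:** small round (219,165), square (275,166), oblong (453,168), large round (456,203).
- **Containers:** small round (215,203), square (272,204), oblong (400,168), large round (404,206).
- **Look-alikes to leave alone:** red (186,226), purple (361,223), bowl (147,185).

Next I fit the silhouettes and check them in an enlarged crop.

```bash
cat > vis.py <<'E'
import numpy as np, cv2
from scipy.optimize import minimize
from rig import robot
ci=robot.camera_info("top")
K=np.array([[ci["fx"],0,ci["cx"]],[0,ci["fy"],ci["cy"]],[0,0,1]]);D=np.array(ci["dist"])
R=cv2.Rodrigues(np.array(ci["rvec"]))[0]; t=np.array(ci["tvec"])
def proj(P): return cv2.projectPoints(np.asarray(P,float),ci["rvec"],ci["tvec"],K,D)[0][:,0]
def back(px,z):
    u=cv2.undistortPoints(np.array([[px]],float),K,D)[0,0]; d=R.T@[u[0],u[1],1]; c=-R.T@t
    return (c+d*(z-c[2])/d[2])[:2]
def outl(w,l=None):
    if l is None:
        a=np.linspace(0,2*np.pi,60); return np.c_[np.cos(a),np.sin(a)]*w/2
    return np.array([[1,1],[-1,1],[-1,-1],[1,-1]])*[w/2,l/2]
def prism(o,z0,z1): return np.vstack([np.c_[o,np.full(len(o),z)] for z in(z0,z1)])
BAR=prism(outl(.044,.018),.018,.052)
SH={"large_round":(.086,None,.094,None),"small_round":(.058,None,.066,None),"square":(.076,.076,.084,.084),"oblong":(.058,.104,.066,.112)}
def parts(n,kind):
    a=SH[n]
    return [prism(outl(*a[:2]),0,.045)] if kind=="container" else [prism(outl(*a[2:]),.008,.018),BAR]
def place(P,q,z=0):
    c,s=np.cos(q[2]),np.sin(q[2]); return np.c_[P[:,0]*c-P[:,1]*s+q[0],P[:,0]*s+P[:,1]*c+q[1],P[:,2]+z]
UP=8
def render(ps,q,box,z=0):
    u0,v0,w,h=box; m=np.zeros((h*UP,w*UP),np.uint8)
    for P in ps:
        p=(proj(place(P,q,z))-[u0-.5,v0-.5])*UP
        cv2.fillConvexPoly(m,np.round(cv2.convexHull(p.astype(np.float32))*16).astype(np.int32),255,shift=4)
    return cv2.resize(m,(w,h),interpolation=cv2.INTER_AREA)/255.
def soft(img,box):
    # object coverage from brightness over the dark top
    u0,v0,w,h=box; g=img[v0:v0+h,u0:u0+w].astype(float).max(2)
    return np.clip((g-70)/(170-70),0,1)
def fit(img,n,kind,px,r=24,z=0):
    box=(px[0]-r,px[1]-r,2*r,2*r); ps=parts(n,kind); M=soft(img,box)
    # keep only the central blob
    lab=cv2.connectedComponents((M>.15).astype(np.uint8))[1]; M=M*(lab==lab[r,r])
    best=None
    f=lambda q:np.abs(render(ps,q,box,z)-M).sum()
    for y in ([-.2,0,.2]):
        q0=[*back(px,z+.03),y]
        s=minimize(f,q0,method="Nelder-Mead",options=dict(initial_simplex=[q0,np.add(q0,[.006,0,0]),np.add(q0,[0,.006,0]),np.add(q0,[0,0,.15])],xatol=1e-4,fatol=.01))
        if best is None or s.fun<best.fun: best=s
    return best.x,best.fun/M.sum()
def overlay(img,items,box,k=6):
    u0,v0,w,h=box; o=cv2.resize(img[v0:v0+h,u0:u0+w,::-1],None,fx=k,fy=k,interpolation=cv2.INTER_CUBIC)
    for n,kind,q,z in items:
        for P in parts(n,kind):
            h2=len(P)//2
            for S in(P[:h2],P[h2:]):
                p=(proj(place(S,q,z))-[u0-.5,v0-.5])*k
                cv2.polylines(o,[np.round(p).astype(np.int32)],True,(0,0,255) if kind=="lid" else (255,0,0),1)
    return o
E
cat > fit0.py <<'E'
from vis import *
import json
img=cv2.imread("pics/top0.png")[:,:,::-1]
PX={("large_round","lid"):(456,203),("large_round","container"):(404,206),("small_round","lid"):(219,165),("small_round","container"):(215,203),
("square","lid"):(275,166),("square","container"):(272,204),("oblong","lid"):(453,168),("oblong","container"):(400,168)}
out={}
for (n,k),p in PX.items():
    q,e=fit(img,n,k,p,20 if n[0]=="s" else 24); out[n+"_"+k]=list(q); print(n,k,np.round(q,4),round(e,3))
json.dump(out,open("poses.json","w"))
it=[(n,k,out[n+"_"+k],0) for n,k in PX]
a=overlay(img,it,(190,142,110,88),7);b=overlay(img,it,(370,142,110,88),7)
cv2.imwrite("pics/fitL.png",a[:600]); cv2.imwrite("pics/fitR.png",b[:600])
E
python3 fit0.py
```

```text
large_round lid [ 0.4045 -0.3694  0.1322] 0.094
large_round container [ 0.3962 -0.2072 -0.1308] 0.129
small_round lid [0.5184 0.3698 0.2605] 0.093
small_round container [0.4004 0.374  0.2456] 0.177
square lid [ 0.5149  0.1951 -0.2598] 0.084
square container [0.399  0.1978 0.1583] 0.125
oblong lid [ 0.5127 -0.3636 -0.169 ] 0.098
oblong container [ 0.5121 -0.195  -0.1351] 0.111
```

View pics/fitL.png

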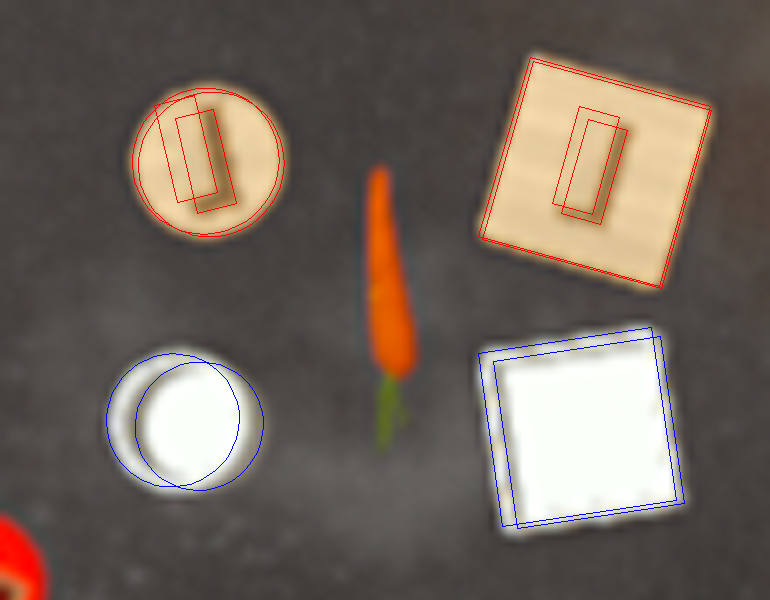

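View pics/fitR.png

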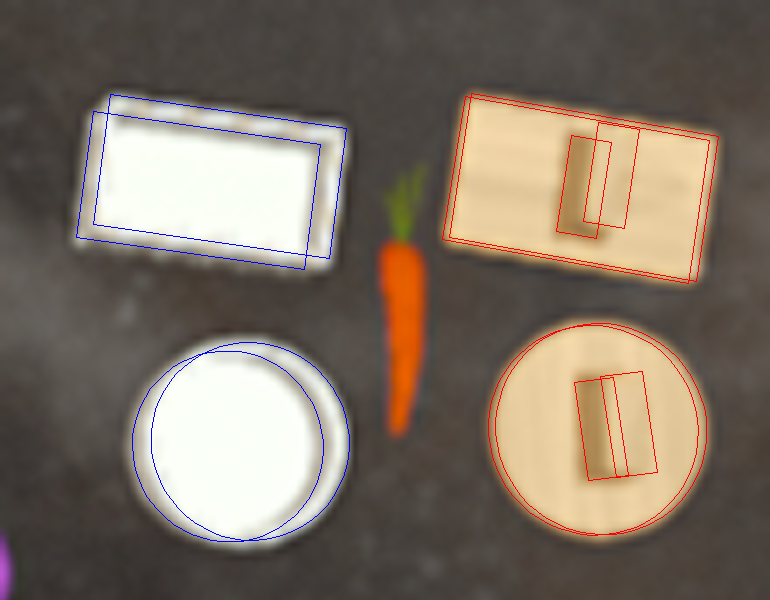

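The overlays match all eight bodies in colour, shape and size, and the bar directions agree. The two natural-wood round lids differ clearly (66 and 94 mm), and the red and purple ones are left out. I start with the large round lid.

```bash
cat > act.py <<'E'
import numpy as np, json
from rig import robot
P=json.load(open("poses.json"))
def rot(a): c,s=np.cos(a),np.sin(a); return np.array([[c,s,0],[s,-c,0],[0,0,-1.]])
H=.15
def go(x,y,z,a=None,v=.2,th=None): return robot.move_linear([x,y,z],velocity=v,frame=None if a is None else rot(a),threshold=th)
def st(m):
    s=robot.get_state(); print(m,"t=%.1f"%s["time"],np.round(s["ee_pos"],4),"F",np.round(s["force"],1),"open %.4f"%s["opening"],"q",np.round(s["qpos"],2))
def pick(n,first=False):
    x,y,a=P[n+"_lid"]
    if first: robot.move_ptp([x,y,H],rot(a))
    else: go(x,y,H,a,v=.25)
    robot.gripper_to(.05); go(x,y,.06); hit=go(x,y,.041,v=.05,th=8); st(f"at lid hit={hit}")
    robot.gripper_to(.0); st("gripped"); go(x,y,H); st("lifted")
def carry(n,align):
    x,y,a=P[n+"_container"]
    go(x,y,H, a if align else P[n+"_lid"][2]); go(x,y,.041+.037+.016)
def lower(n,x=None,y=None):
    if x is None: x,y,_=P[n+"_container"]
    hit=go(x,y,.041+.037-.004,v=.025,th=4); st(f"down hit={hit}"); return hit
def release():
    robot.gripper_to(.045); x,y,_=robot.get_state()["ee_pos"]; go(x,y,H); st("released")
E
python3 - <<'E'
from act import *
import cv2
pick("large_round",True); carry("large_round",False); st("above")
for n in("top","side"): cv2.imwrite(f"pics/{n}1.png",robot.grab_frame(n)[:,:,::-1])
im=cv2.imread("pics/side1.png"); cv2.imwrite("pics/s1c.png",cv2.resize(im[120:260,240:400],None,fx=4,fy=4))
E
```

```text
at lid hit=False t=3.0 [ 0.4044 -0.3693  0.0409] F [0.4 0.4 0.2] open 0.0503 q [ 0.71  0.53 -0.04  1.94  0.03  0.68 -0.78]
gripped t=3.6 [ 0.4046 -0.3694  0.0411] F [-0.2  0.1  1.3] open 0.0181 q [ 0.71  0.53 -0.04  1.94  0.03  0.68 -0.78]
lifted t=4.3 [ 0.404 -0.369  0.149] F [-1.1 -0.  -1.3] open 0.0173 q [ 0.72  0.37 -0.04  1.88  0.02  0.9  -0.77]
above t=5.7 [ 0.3961 -0.2078  0.0941] F [-1.1 -0.1 -0.8] open 0.0180 q [ 0.52  0.3  -0.12  2.15  0.05  0.7  -1.07]
```

View pics/s1c.png

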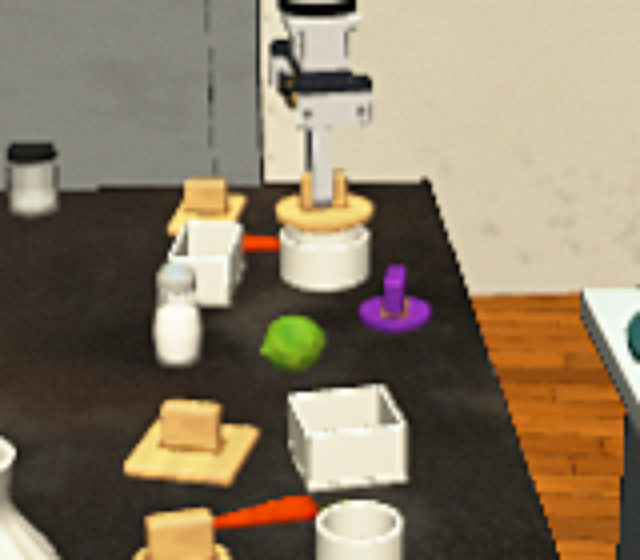

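The side crop shows the lid held level and centred in x over the large round container (about column 325). I'll lower it.

Run:
```python
from act import *
lower("large_round");
```

```text
down hit=True t=6.5 [ 0.3962 -0.2072  0.0776] F [ 1.  -0.   2.1] open 0.0176 q [ 0.51  0.33 -0.11  2.16  0.06  0.66 -1.08]
```

Contact came at z = 0.0776 against 0.078 expected for seated. I release and go on to the oblong lid.

Run:
```python
from act import *
release(); pick("oblong"); carry("oblong",True); st("above"); lower("oblong")
```

```text
released t=7.6 [ 0.396  -0.2072  0.1503] F [-0.3  0.9 -0.3] open 0.0449 q [ 0.52  0.2  -0.12  2.11  0.03  0.83 -1.06]
at lid hit=False t=10.0 [ 0.5127 -0.3635  0.0409] F [-0.7 -0.4  1. ] open 0.0495 q [ 0.58  0.64 -0.02  1.73  0.01  0.77 -1.18]
gripped t=10.6 [ 0.5128 -0.3636  0.0411] F [-0.4 -0.9  2. ] open 0.0178 q [ 0.58  0.64 -0.02  1.73  0.01  0.77 -1.18]
lifted t=11.3 [ 0.5122 -0.3632  0.1489] F [-0.1  0.  -2.2] open 0.0178 q [ 0.58  0.5  -0.02  1.67  0.01  0.97 -1.18]
above t=12.7 [ 0.5119 -0.1956  0.0941] F [ 0.9  0.6 -0.8] open 0.0179 q [ 0.36  0.45 -0.07  1.91  0.04  0.79 -1.43]
down hit=True t=13.3 [ 0.5122 -0.1949  0.0777] F [ 0.8 -0.5  3.8] open 0.0176 q [ 0.36  0.47 -0.07  1.92  0.05  0.75 -1.44]
```

Run:
```python
from act import *
import cv2
release(); go(.42,0,.2,v=.2)
pick("square"); 
cv2.imwrite("pics/top2.png",robot.grab_frame("top")[:,:,::-1])
carry("square",True); st("above"); 
if lower("square") and abs(robot.get_state()["ee_pos"][2]-.078)<.003: release()
im=cv2.imread("pics/top2.png"); cv2.imwrite("pics/t2c.png",cv2.resize(im[140:230,370:480],None,fx=7,fy=6))
```

```text
released t=14.4 [ 0.5117 -0.1949  0.1503] F [-0.9 -0.3 -0.6] open 0.0453 q [ 0.37  0.37 -0.07  1.88  0.03  0.9  -1.43]
at lid hit=False t=18.2 [0.5148 0.1951 0.0409] F [ 0.3  0.4 -0.2] open 0.0501 q [-0.22  0.55 -0.25  1.92  0.2   0.7  -2.42]
gripped t=18.8 [0.5149 0.1951 0.0411] F [-0.3 -0.3  1.6] open 0.0179 q [-0.22  0.55 -0.25  1.92  0.2   0.7  -2.42]
lifted t=19.5 [0.5144 0.1948 0.149 ] F [ 1.2 -0.4 -1.5] open 0.0176 q [-0.18  0.39 -0.29  1.86  0.14  0.91 -2.37]
above t=20.7 [0.3993 0.198  0.094 ] F [ 0.1 -0.6 -1. ] open 0.0177 q [-0.19  0.32 -0.39  2.14  0.18  0.71 -2.11]
down hit=True t=21.4 [0.399  0.1978 0.0777] F [ 1.6 -0.3  0.7] open 0.0177 q [-0.2   0.34 -0.38  2.16  0.2   0.67 -2.13]
released t=22.5 [0.3989 0.1975 0.1503] F [ 1.  -0.7  0. ] open 0.0449 q [-0.15  0.22 -0.42  2.1   0.12  0.84 -2.05]
```

View pics/t2c.png

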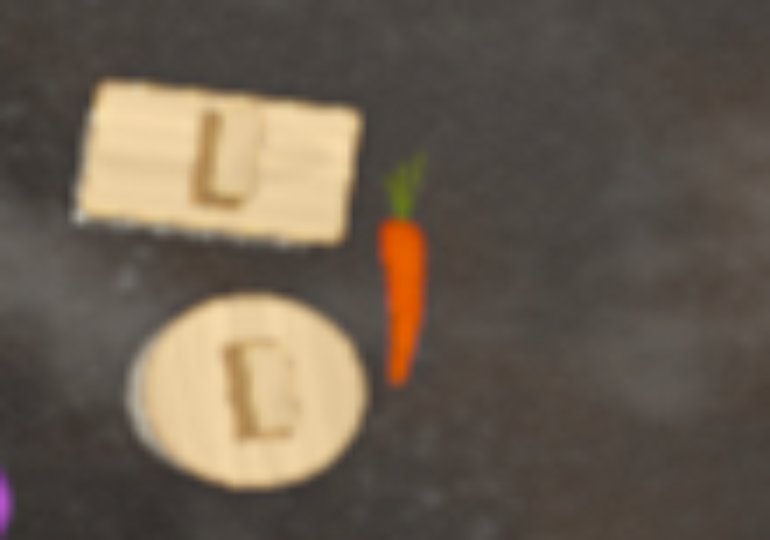

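The right pair is closed and the square lid seated at the expected height. The last one is the small round lid.

Run:
```python
from act import *
import cv2
pick("small_round"); carry("small_round",False); st("above")
if lower("small_round") and abs(robot.get_state()["ee_pos"][2]-.078)<.003: release()
go(.42,0.05,.2,v=.2); st("clear")
for n in("top","side"): cv2.imwrite(f"pics/{n}3.png",robot.grab_frame(n)[:,:,::-1])
from vis import *
top=cv2.imread("pics/top3.png")[:,:,::-1]
im=cv2.imread("pics/side3.png"); cv2.imwrite("pics/s3c.png",cv2.resize(im[150:300,240:390],None,fx=4,fy=4,interpolation=cv2.INTER_CUBIC))
it=[]
for n in SH:
    q=P[n+"_container"]; it+=[(n,"lid",[q[0],q[1],q[2] if SH[n][3] else P[n+"_lid"][2]],.037)]
cv2.imwrite("pics/t3.png",np.hstack([overlay(top,it,(190,142,64*2-28,88),4),overlay(top,it,(370,142,100,88),4)]))
```

```text
at lid hit=False t=24.9 [0.5183 0.3698 0.0409] F [0.3 0.4 0.4] open 0.0500 q [-0.4   0.68 -0.37  1.7   0.32  0.82 -2.22]
gripped t=25.5 [0.5185 0.3698 0.0411] F [-0.1  0.2  0.5] open 0.0180 q [-0.4   0.68 -0.37  1.7   0.32  0.82 -2.22]
lifted t=26.2 [0.518  0.3693 0.1489] F [ 0.9 -1.1 -2.1] open 0.0178 q [-0.37  0.55 -0.41  1.64  0.25  1.01 -2.17]
above t=27.4 [0.4009 0.374  0.094 ] F [0.6 0.6 0. ] open 0.0180 q [-0.46  0.48 -0.43  1.9   0.27  0.82 -2.35]
down hit=True t=28.0 [0.4005 0.374  0.0777] F [ 1.1 -0.3  3.1] open 0.0177 q [-0.47  0.51 -0.42  1.91  0.29  0.78 -2.36]
released t=29.1 [0.4003 0.3736 0.1503] F [-0.4  0.4 -1.2] open 0.0451 q [-0.43  0.4  -0.46  1.87  0.22  0.92 -2.31]
clear t=30.9 [0.4199 0.0506 0.1999] F [ 0.4  0.2 -0.1] open 0.0451 q [ 0.1   0.09 -0.31  2.1   0.03  0.95 -1.54]
```

View pics/s3c.png

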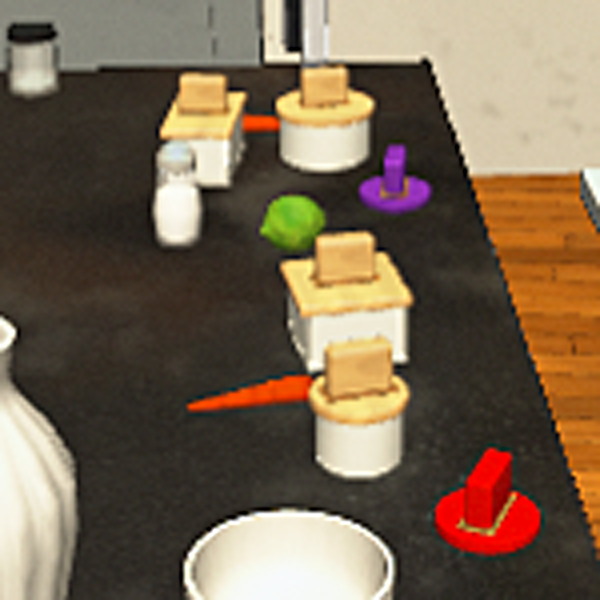

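View pics/t3.png

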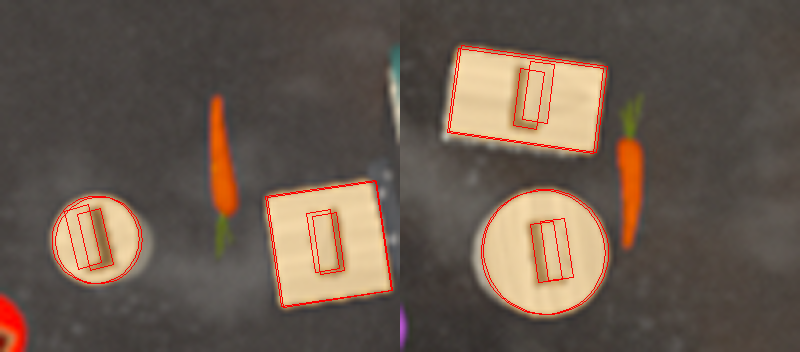

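All four lids lie flat at the predicted seated poses. The side crop shows them level, on upright containers, with the red and purple look-alikes untouched.

```bash
python3 -c "
from rig import robot
robot.pause(0.5); print(robot.sign_off())"
```

```text
the job is handed in; nothing more can be done
None
```

All four containers are closed, each with the lid of its own shape and size, and the job is handed in at about 31.5 s of the 115 s allowed.

- **Placing:** I gripped each lid by its bar and lowered it at 25 mm/s until it touched. I opened the fingers only then, so none was dropped. I turned the square and oblong lids to match their containers.
- **Seating height:** Contact came with the gripper at z = 0.0776 to 0.0777 m for all four, against 0.078 m expected for a seated lid.
- **Final pictures:** The top view shows all four lids on their predicted seated outlines. The side view shows them level on upright containers. The arm is clear, and the red and purple look-alikes were not touched.

No check failed or disagreed. The plugs themselves cannot be seen inside the mouths, so that they are in rests on the contact heights and the level lids.

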